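# Load a flow chip and hold the holder's cover over its threaded holes

## Robot

A 6-joint arm with a two-finger parallel gripper is mounted at the origin on a cart in front of the work surface, level with it; the furniture and walls round the work are solid. World frame = base frame: x ahead of the robot, y to its left, z up, the work surface at z = 0. Lengths are in mm, angles in rad, forces in N, time in s.
With the tool pointing down it reaches from about 275 to 750 mm from the base axis. Payload 10.2 kg.
Tool frame: the origin (TCP) lies at the very end of the fingers, on their centre line; the grasp point (between the pads) lies 19 mm behind it; z points along the fingers, y is the direction in which the jaws open and shut (so a half turn about z gives the same grasp; the last joint's range is limited). The gripper opens to 85 mm and grips with 20 to 120 N. Pads are 22 mm wide; open, the fingers measure 114 mm over their backs; the gripper's body (76 mm by 85 mm) begins 54 mm behind the grasp point. The pads swing forward as they close: fully open they stand 13 mm farther back than shut.
Start: joints at [1.115, 0.313, 1.498, -0, 1.331, -0.223], TCP at [121.132, 510.841, 231.294] pointing down, gripper open.
Joint ranges: [-2.94, 2.94], [-0.97, 2.17], [0.19, 2.56], [-1.23, 4.37], [0.02, 3.11], [-2.88, 2.88]. Speed limits (rad/s): [2.39, 2.39, 3.01, 3.14, 3.14, 3.14].

## Interface

Orientations are given as a unit quaternion [w, x, y, z].
In Python, from rig import ctrl, eyes, order gives the robot as it stands.
- The arm moves only by the tool move_arm, never from a script. Its argument "deltas" is a list of rows, each a list of 6 numbers: the shift along the tool's x, y, z in cm, then the turn, a rotation vector about the tool's x, y, z in degrees. A call has exactly 10 rows; each row shifts and turns the commanded pose from where the row before left it, along the tool's axes as they then stand; what a row does not reach is not made up. A row lasts 1/10 s, in which the tool goes at most 50 mm and 8.59 degrees, less where a joint would pass 70% of its speed; a pose out of reach is approached as far as the arm can. A call is refused whole if a number of a shift passes 5 or a number of a turn 8.59, either way. A call with a gripper value outside its range is refused whole. "grip" is the finger opening in cm, from 0 to 8.54, set as the call begins (left out, the last holds). The fingers move at their own pace and stop on an object; "newtons" is the grip in N (left out, the last holds). Time passes only in rows, so rows that do not move let the fingers close, or fill a call up. It gives the time, the measured TCP pose, the force and the opening at its end, in the units of the state.
- ctrl.sense(): the state, without advancing time (a new reading comes with each control period).
- eyes.capture(name): name is "scene" or "side" or "wrist"; returns the picture (420x560x3 uint8, blue, green, red); there is no depth.
- eyes.camera_params(name): a dict with "K" (3x3 intrinsics, pixels), "camera_from_world" (4x4, takes a point from world to camera coordinates). Camera axes: x right, y down, z forward; pixel columns grow to the right and rows downward; lengths in mm; the calibration is good to about 2 mm. The wrist camera is an equidistant fisheye: a pixel r from the principal point sees the ray r / f radians off the axis. A picture is of the moment at which its call begins: read the wrist's pose just before it. camera_params takes no time and is no camera call; for the wrist camera it gives the pose at the moment of the call.
- order.finish_job(): hands the job in, once; it reports no verdict.
The state is a dict: "time_s": time; "joints": joint angles; "dq": joint speeds; "tau": joint torques, N m; "eef_pos": TCP position; "ee_rot": TCP orientation; "force": force on the tool from outside, world axes, zero at the start; "wrist_torque": the same for the moment, N m; "grip_width": opening from 0.0 (shut) to 1.0 (fully open).
Only numpy, scipy, OpenCV 4.12 (cv2) and the standard library are available. Lean on these libraries where they do the work, as an engineer would, in place of code of your own. Each camera call takes 0.05 s, during which the arm holds its last target.

## Task

Lay the white flow chip flat and fully down in the pocket of the blue chip holder, its notched corner round the key in the pocket's corner, setting it down rather than dropping it, and let go of it. Then take the aluminium cover by the grey block on its top and hold it, level and still, about 10 mm above the holder with its four holes lined up over the matching threaded holes, so that I can start the thumbscrews; it must not touch the holder or the chip. Finish while still holding it there, and leave everything else on the bench as it stands.

Things in the scene. Friction and masses are not known exactly. Their poses are not given: they have to be found in the camera images.
- holder: chip holder: dark blue block 130 x 96 x 24 mm, fixed on the bench; origin centre of underside, x along it from inlet to outlet end, y across, z up. Top has a central pocket (bare metal floor) 78 (x) x 28 (y) x 4 mm deep; its -x,+y corner is filled by a key 8 (x) x 7 (y) mm, flush with the top
- pocket (a point): where the chip's centre must come: middle of the pocket, 3 mm above its floor, 23 mm above the bench; axes as the holder's. A finger slot 40 mm wide (x within 20 mm of here), 12 mm deep below the holder's top, runs right across the holder in y, open at both sides; there the chip rests on a land only 20 mm wide, so fingers on its long sides have room below and beside it
- pocket_inlet (a point): 31 mm from pocket towards the inlet end (-x of the holder), same height: where chip_inlet must come
- holder_top (a point): centre of the holder, level with its top face (24 mm above the bench); axes as the holder's
- chip_center (a point): centre of the loose flow chip: rigid white plate 75 (x) x 25 (y) x 6 mm, blue channels on top, 30 g, lying flat face up; point half-way up. x runs from inlet end (two ports) to outlet end (one port). Notch 8 (x) x 7 (y) mm in its -x,+y corner fits round the pocket's key; 1.5 mm play all round. Grip it across its 25 mm width. Seated it stands 2 mm above the holder's top
- chip_inlet (a point): the port nearest the chip's inlet end, on its centre line, 31 mm from the centre towards -x, half-way up
- chip: the flow chip (see chip_center); origin at the centre of its underside
- cover_grip (a point): centre of the grey block, 76 (x) x 20 (y) x 28 mm, on the middle of the cover's top: 22 mm above the plate's underside, 14 mm above the plate's top face. Grip the block across its 20 mm width. Three fittings 9 mm wide rise 10.5 mm above the block: two orange at the inlet end (-x), one white at the outlet end (+x)
- cover_under (a point): centre of the cover plate's underside; x along the cover from inlet to outlet, y across, z up
- cover: the loose cover: aluminium plate 124 (x) x 90 (y) x 8 mm with the grey block on top, about 320 g (varies by a fifth), lying on the bench block upwards; origin and axes as cover_under
- cover_hole_1 (a point): axis of a 10 mm through hole of the cover, at the plate's underside, at x, y = (-52, +34) mm from cover_under in the cover's axes; the pair at the inlet end is wider set, so the holes match only one way round
- thread_1 (a point): mouth of an M4 threaded hole (brass insert, 9 mm ring) in the holder's top, at x, y = (-52, +34) mm from its centre in the holder's axes; it belongs under cover_hole_1
- cover_hole_2 (a point): axis of a 10 mm through hole of the cover, at the plate's underside, at x, y = (-52, -34) mm from cover_under in the cover's axes; the pair at the inlet end is wider set, so the holes match only one way round
- thread_2 (a point): mouth of an M4 threaded hole (brass insert, 9 mm ring) in the holder's top, at x, y = (-52, -34) mm from its centre in the holder's axes; it belongs under cover_hole_2
- cover_hole_3 (a point): axis of a 10 mm through hole of the cover, at the plate's underside, at x, y = (+52, +26) mm from cover_under in the cover's axes; the pair at the inlet end is wider set, so the holes match only one way round
- thread_3 (a point): mouth of an M4 threaded hole (brass insert, 9 mm ring) in the holder's top, at x, y = (+52, +26) mm from its centre in the holder's axes; it belongs under cover_hole_3
- cover_hole_4 (a point): axis of a 10 mm through hole of the cover, at the plate's underside, at x, y = (+52, -26) mm from cover_under in the cover's axes; the pair at the inlet end is wider set, so the holes match only one way round
- thread_4 (a point): mouth of an M4 threaded hole (brass insert, 9 mm ring) in the holder's top, at x, y = (+52, -26) mm from its centre in the holder's axes; it belongs under cover_hole_4
- beaker_100: bystander: small clear glass beaker, 55 mm across, 71 mm tall, standing behind the holder; origin at the centre of its underside
- beaker_50: bystander: smaller clear glass beaker, 46 mm across, 59 mm tall, standing behind the holder; origin at the centre of its underside
- vial_1: bystander: sample vial with a blue cap, 12 mm across, 34 mm tall, standing at the front left of the bench; origin at the centre of its underside
- vial_5: bystander: amber sample vial with a grey cap, 12 mm across, 34 mm tall, standing at the front left of the bench; origin at the centre of its underside
- pipette_20: bystander: white pipette, 228 mm long, 27 mm high, lying across the front edge of the bench; origin at the centre of its underside
- tweezers: bystander: steel tweezers, 118 mm long, 10 mm high, lying at the right end of the bench; origin at the centre of its underside
Things that resemble listed ones, but are neither listed nor needed, are in the scene too. Leave any brown look-alike of the chip alone.

How it is judged (in metres and radians):
On the way:
1. the chip lies flat and the right way round in the holder's pocket, released (distance between chip_center and pocket below 0.003 m and distance between chip_inlet and pocket_inlet below 0.004 m and angle between chip_center's own z axis and vertical below 0.03 rad and contact force between the fingers and chip below 0.05 N), for 0.3 s.
At the end, for the whole second after the job is handed in: Chip flat in the pocket (centre within 3 mm, inlet port 4 mm), notch round the key, let go. Cover held by the fingers, still, level within 0.06 rad, underside 5 to 18 mm above the holder's top, each hole within 3 mm of its threaded hole seen from above, touching neither holder nor chip (all of step 1 and horizontal distance between cover_hole_1 and thread_1 below 0.003 m and horizontal distance between cover_hole_2 and thread_2 below 0.003 m and horizontal distance between cover_hole_3 and thread_3 below 0.003 m and horizontal distance between cover_hole_4 and thread_4 below 0.003 m and z of cover_under in the frame of holder_top between 0.005 and 0.018 m and angle between cover_under's own z axis and vertical below 0.06 rad and linear speed of cover below 0.015 m/s and angular speed of cover below 0.1 rad/s and contact force between the fingers and cover above 1 N and contact force between cover and holder below 0.1 N and contact force between cover and chip below 0.1 N); the arm keeps its last pose, push and grip.
It fails at once if the cover touches the holder (over 0.5 N) (contact force between cover and holder above 0.5 N).
It fails at once if the cover touches the chip (over 0.5 N) (contact force between cover and chip above 0.5 N).
It fails at once if the chip is dropped: let go more than 10 mm above its seat (height (world z) of chip_center above 0.033 m and contact force between the fingers and chip below 0.01 N).
It fails at once if a bystander is moved by more than 20 mm or knocked over (distance of any of beaker_100, beaker_50, vial_1, vial_5, pipette_20, tweezers from where it was at the start of the episode above 0.02 m or angle between any of beaker_100, beaker_50, vial_1, vial_5's own z axis and vertical above 0.5 rad).
It also fails if it takes over 61 s, if anything falls off the work surface, if the arm or the gripper's body presses on something with over 40 N, if the wrist force passes 120 N, or if a joint passes its speed limit or range.

## Working session

There is one attempt and no reset: what is moved stays moved. The work goes in short steps, Python scripts to look and compute and a tool call to move; the robot and the scene stay as the last step left them, time stands still between calls to the robot, and variables do not carry over. Pictures are saved under pics/ and viewed, and the job is handed in when it is done.

Besides the shell and the picture viewer there is one more tool, called after "Emit:" by a JSON object that holds its "fn" and its "kwargs". move_arm: Moves the arm, as the interface text tells. Its arguments: {"type":"object","properties":{"deltas":{"type":"array"},"grip":{"type":"number"},"newtons":{"type":"number"}},"required":["deltas"]}

```bash
ls; mkdir -p pics
python3 - <<'E'
from rig import ctrl, eyes, order
import cv2
print(ctrl.sense())
for n in ["scene","side","wrist"]:
    p=eyes.camera_params(n); print(n,p)
    im=eyes.capture(n); cv2.imwrite(f"pics/a_{n}.png",im)
E
```

```text
pics
{'time_s': 0.0, 'joints': array([ 1.11456838e+00,  3.13421764e-01,  1.49848602e+00, -1.68694239e-05,
        1.33097105e+00, -2.23384280e-01]), 'dq': array([-0.0004395 ,  0.00190824, -0.0011932 , -0.00181587, -0.00057414,
       -0.00032361]), 'tau': array([-2.10935713e-05, -4.12267327e+01, -2.59745210e+01, -1.99401247e-04,
        4.16163632e-03,  1.98245154e-06]), 'eef_pos': array([121.02731534, 510.58196306, 230.73109917]), 'ee_rot': array([-2.06619792e-04,  1.16156997e-01,  9.93230657e-01, -6.09044481e-04]), 'force': array([0.55296693, 0.34947148, 0.31444556]), 'wrist_torque': array([ 0.05195297,  0.08030141, -0.03692477]), 'grip_width': 1.001450379616736}
scene {'K': array([[464.36065449,   0.        , 280.50526459],
       [  0.        , 464.36065449, 213.85997951],
       [  0.        ,   0.        ,   1.        ]]), 'camera_from_world': array([[-9.03435224e-01, -4.28479988e-01, -1.44808809e-02,
         4.75942348e+02],
       [-2.23921896e-01,  5.00396415e-01, -8.36338695e-01,
         1.61991422e+02],
       [ 3.65600575e-01, -7.52335250e-01, -5.48021799e-01,
         
[... 462 characters left out ...]
      [ 5.42075837e-01, -7.58118687e-01, -3.62504956e-01,
         9.08964233e+02],
       [ 0.00000000e+00,  0.00000000e+00,  0.00000000e+00,
         1.00000000e+00]])}
wrist {'K': array([[325.1922621 ,   0.        , 282.12220613],
       [  0.        , 325.1922621 , 206.94546341],
       [  0.        ,   0.        ,   1.        ]]), 'camera_from_world': array([[ 2.30828106e-01,  9.72991616e-01, -2.38751560e-03,
        -5.24216414e+02],
       [ 9.37257459e-01, -2.21690442e-01,  2.69075831e-01,
        -3.41022912e+01],
       [ 2.61279239e-01, -6.43479814e-02, -9.63116035e-01,
         3.79014651e+02],
       [ 0.00000000e+00,  0.00000000e+00,  0.00000000e+00,
         1.00000000e+00]])}
```

View pics/a_scene.png

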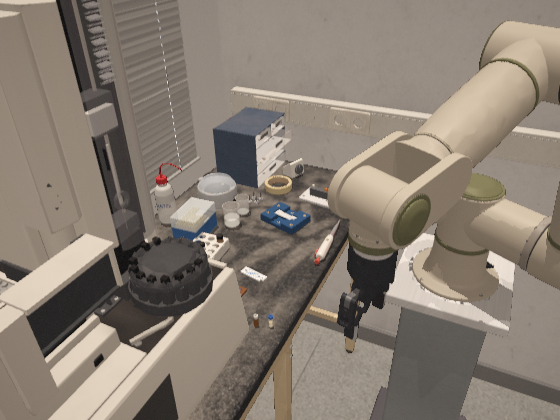

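View pics/a_side.png

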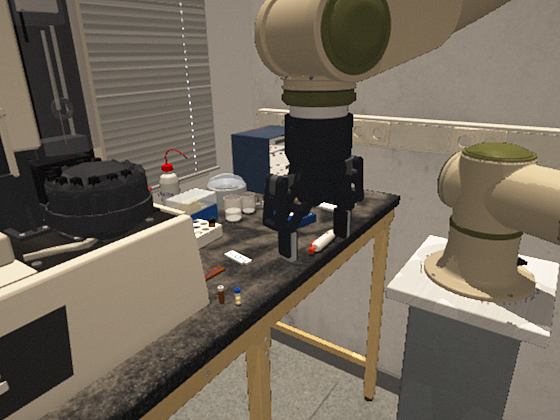

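View pics/a_wrist.png

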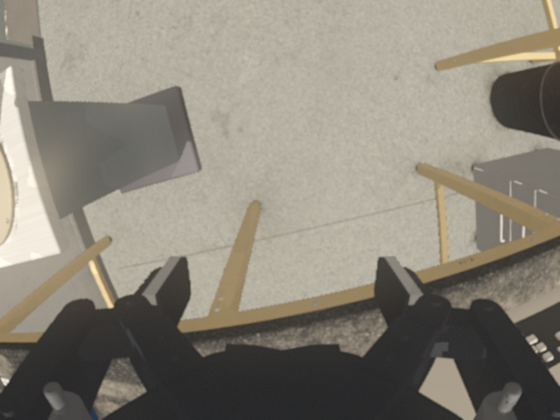

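```bash
cat > h.py <<'E'
import numpy as np, cv2
from rig import ctrl, eyes
def ray(P,u,v,fish=False):
    K=P["K"];T=P["camera_from_world"];R=T[:3,:3];c=-R.T@T[:3,3]
    a=np.array([(u-K[0,2])/K[0,0],(v-K[1,2])/K[1,1]])
    if fish:
        r=np.linalg.norm(a); d=np.array([*(a/r*np.sin(r)),np.cos(r)]) if r>0 else np.array([0,0,1.])
    else: d=np.array([*a,1])
    return c,R.T@d
def atz(P,u,v,z,fish=False):
    c,d=ray(P,u,v,fish); return (c+d*(z-c[2])/d[2])
def proj(P,X,fish=False):
    T=P["camera_from_world"];K=P["K"];X=np.atleast_2d(X)
    p=X@T[:3,:3].T+T[:3,3]
    if fish:
        rr=np.hypot(p[:,0],p[:,1]);th=np.arctan2(rr,p[:,2]);s=th/np.maximum(rr,1e-9)
        a=p[:,:2]*s[:,None]
    else: a=p[:,:2]/p[:,2:]
    return a*[K[0,0],K[1,1]]+[K[0,2],K[1,2]]
E
python3 - <<'E'
from h import *
im=cv2.imread("pics/a_scene.png")
cv2.imwrite("pics/a1.png",cv2.resize(im[160:340,180:360],None,fx=3.3,fy=3.3,interpolation=cv2.INTER_CUBIC))
P=eyes.camera_params("scene")
for n,u,v,z in [("chip",253,273,6),("holder",285,217,24),("gray/white thing",318,192,20),("vial",270,320,30),("pip",327,242,20)]:
    print(n,atz(P,u,v,z).round())
E
```

```text
chip [499. 235.   6.]
holder [524. -29.  24.]
gray/white thing [ 488. -224.   20.]
vial [367. 393.  30.]
pip [358.  36.  20.]
```

View pics/a1.png

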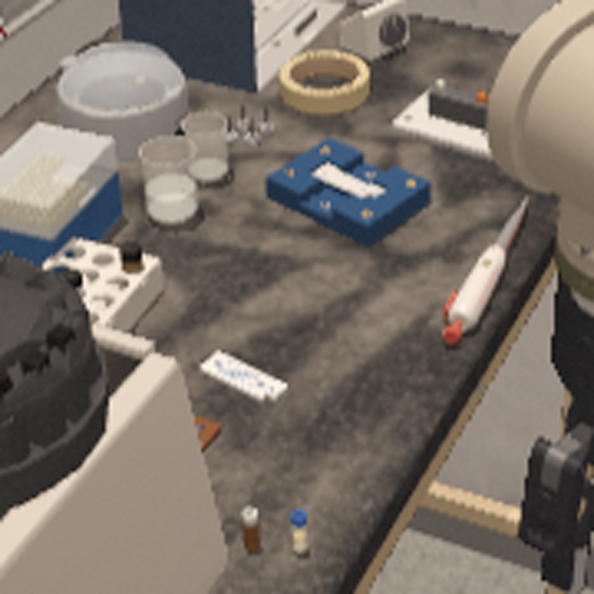

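Run:
```python
from h import *
from scipy.spatial.transform import Rotation as Ro
P=eyes.camera_params("scene")
for n,u,v in [("wallbase",248,388),("walltop right",238,262),("walltop near",237,275),("chip a",243,267),("b",264,279),("brown",243,291)]:
    print(n,[atz(P,u,v,z).round().tolist() for z in (0,100,150)])
W=eyes.camera_params("wrist");T=W["camera_from_world"];c=-T[:3,:3].T@T[:3,3]
s=ctrl.sense();q=s["ee_rot"];R=Ro.from_quat([q[1],q[2],q[3],q[0]]).as_matrix()
print(R.round(3)); print("cam in tool",(R.T@(c-s["eef_pos"])).round(1)); print("cam axes in tool\n",(R.T@T[:3,:3].T).round(3))
```

```text
wallbase [[337.0, 561.0, 0.0], [297.0, 623.0, 100.0], [277.0, 654.0, 150.0]]
walltop right [[565.0, 205.0, -0.0], [497.0, 309.0, 100.0], [464.0, 361.0, 150.0]]
walltop near [[539.0, 255.0, 0.0], [475.0, 353.0, 100.0], [443.0, 403.0, 150.0]]
chip a [[541.0, 218.0, 0.0], [476.0, 321.0, 100.0], [444.0, 372.0, 150.0]]
b [[463.0, 239.0, -0.0], [408.0, 339.0, 100.0], [381.0, 389.0, 150.0]]
brown [[492.0, 305.0, 0.0], [434.0, 397.0, 100.0], [404.0, 443.0, 150.0]]
[[-0.973  0.231 -0.   ]
 [ 0.231  0.973 -0.001]
 [ 0.    -0.001 -1.   ]]
cam in tool [  69.1    0.2 -142.1]
cam axes in tool
 [[-0.    -0.963 -0.269]
 [ 1.     0.    -0.001]
 [ 0.001 -0.269  0.963]]
```

Emit:
{"fn": "move_arm", "kwargs": {"deltas": [[-3.8,-3.1,0,0,0,0],[-3.8,-3.1,0,0,0,0],[-3.8,-3.1,0,0,0,0],[-3.8,-3.1,0,0,0,0],[-3.8,-3.1,0,0,0,0],[-3.8,-3.1,0,0,0,0],[-3.8,-3.1,0,0,0,0],[-3.8,-3.1,0,0,0,0],[-3.8,-3.1,0,0,0,0],[-3.8,-3.1,0,0,0,0]]}}

```text
time_s: 1.15
eef_pos: [420.2, 119.6, 231.3]
ee_rot: [0.0, 0.116, 0.993, 0.0]
force: [1.4, 0.8, -0.0]
grip_width: 0.999
```

Run:
```python
from h import *
import pickle
s=ctrl.sense();print(s["time_s"],s["eef_pos"],s["dq"].round(3))
W=eyes.camera_params("wrist");im=eyes.capture("wrist")
pickle.dump(W,open("w1.pkl","wb"));cv2.imwrite("pics/b_wrist.png",im)
im=eyes.capture("scene");cv2.imwrite("pics/b_scene.png",im)
```

```text
1.15 [420.18078481 119.60366095 231.34543657] [-0.975  0.366 -0.41   0.     0.037 -0.968]
```

View pics/b_wrist.png

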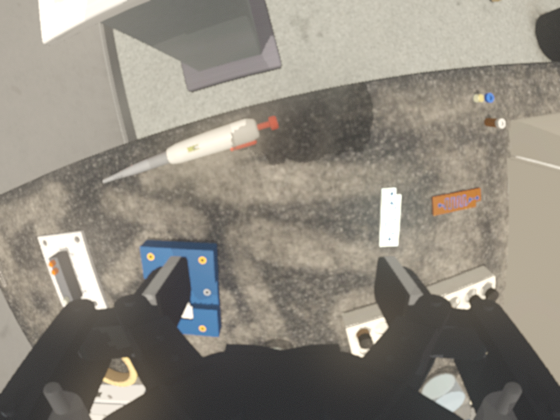

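View pics/b_scene.png

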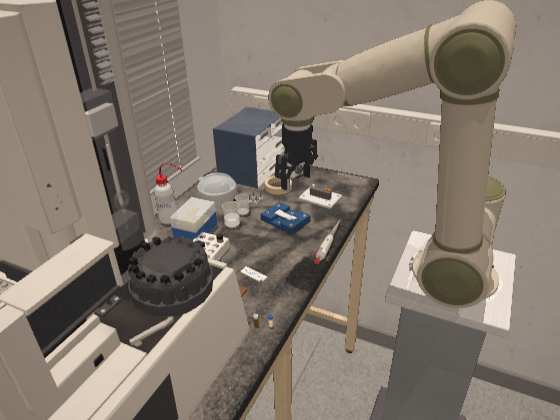

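Run:
```python
from h import *
import pickle
s=ctrl.sense();print(s["time_s"],s["eef_pos"],s["dq"].round(3))
W=eyes.camera_params("wrist");im=eyes.capture("wrist")
pickle.dump(W,open("w2.pkl","wb"));cv2.imwrite("pics/c_wrist.png",im)
a=cv2.resize(im[160:260,350:500],None,fx=5,fy=5,interpolation=cv2.INTER_CUBIC)
cv2.imwrite("pics/c1.png",a)
a=cv2.resize(im[220:350,20:230],None,fx=3.8,fy=3.8,interpolation=cv2.INTER_CUBIC)
cv2.imwrite("pics/c2.png",a)
```

```text
1.25 [421.77158286 117.61231793 230.91691076] [ 0.102 -0.037  0.05   0.026  0.018  0.083]
```

View pics/c1.png

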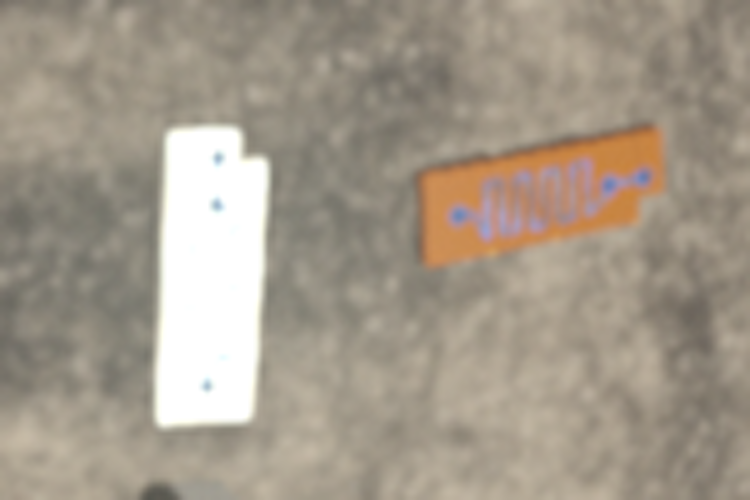

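View pics/c2.png

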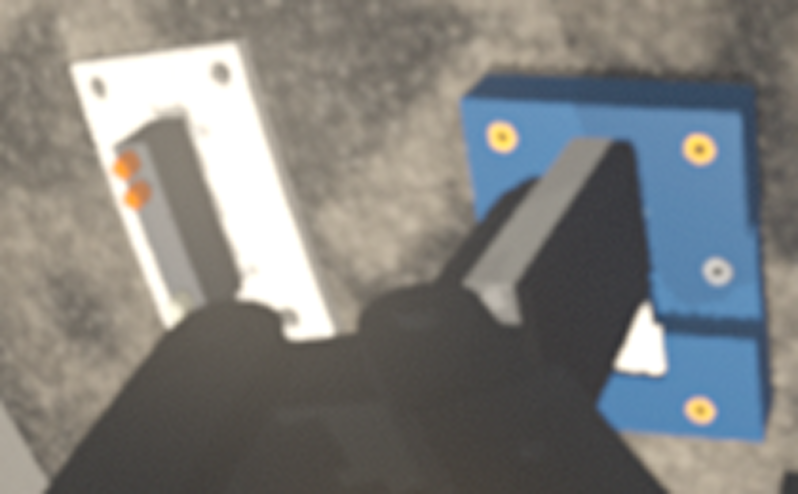

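Run:
```python
from h import *
import pickle
W=pickle.load(open("w2.pkl","rb"))
f=lambda u,v,z:atz(W,u,v,z,True)[:2].round(1)
g=lambda u,v:(20+u/3.8,220+v/3.8)
for n,u,v in [("A",502,137),("B",698,149),("C",700,410),("grey",717,270)]: print(n,f(*g(u,v),24))
k=lambda u,v:(350+u/5,160+v/5)
for n,u,v,z in [("in1",218,158,6),("in2",216,205,6),("out",207,385,6),("TL",166,129,6),("BL",157,425,6),("BR",252,423,6),("TRnotch",240,130,6)]: print(n,f(*k(u,v),z))
for n,u,v,z in [("cover h a",98,87,8),("h b",220,72,8),("h c",287,317,8),("TL",72,65,8),("TR",240,42,8),("BR",335,338,0),("orange1",126,150,46),("o2",136,183,46)]: print(n,f(*g(u,v),z))
print(np.linalg.norm(f(*g(502,137),24)-f(*g(698,149),24)),np.linalg.norm(f(*g(700,410),24)-f(*g(698,149),24)))
```

```text
A [472.9 -61.9]
B [490.6   3.2]
C [588.8 -31.3]
grey [534.3  -5.2]
in1 [467.4 244.1]
in2 [478.9 241.8]
out [524.8 233.2]
TL [457.4 232.2]
BL [532.1 218.7]
BR [538.4 243.9]
TRnotch [461.8 250.8]
cover h a [ 424.7 -246.9]
h b [ 431.5 -179.5]
h c [ 534.2 -200. ]
TL [ 413.3 -257. ]
TR [ 422.7 -164.6]
BR [ 550.5 -187.9]
orange1 [ 442.1 -206.2]
o2 [ 454.9 -208.4]
67.46332336907219 104.08405257290853
```

Emit:
{"fn": "move_arm", "kwargs": {"deltas": [[-0.62,1.65,1.89,0,0,0],[-0.62,1.65,1.89,0,0,0],[-0.62,1.65,1.89,0,0,0],[-0.62,1.65,1.89,0,0,0],[-0.62,1.65,1.89,0,0,0],[-0.62,1.65,1.89,0,0,0],[-0.62,1.65,1.89,0,0,0],[-0.62,1.65,1.89,0,0,0],[0,0,0,0,0,-2.9],[0,0,0,0,0,0]], "grip": 4.5}}

```text
time_s: 2.3
eef_pos: [497.0, 239.8, 79.5]
ee_rot: [-0.001, 0.09, 0.996, -0.0]
force: [0.1, -0.6, -0.3]
grip_width: 0.528
```

```bash
cat >> h.py <<'E'
import pickle
from scipy.spatial.transform import Rotation as Ro
def shot(name,which="wrist"):
    s=ctrl.sense();W=eyes.camera_params(which);im=eyes.capture(which)
    q=s["ee_rot"];R=Ro.from_quat([q[1],q[2],q[3],q[0]]).as_matrix()
    print(round(s["time_s"],2),s["eef_pos"].round(1),"yaw of -x",np.degrees(np.arctan2(-R[1,0],-R[0,0])).round(2),"zaxis",R[:,2].round(4),"F",s["force"].round(1),"g",round(s["grip_width"],3),"dq",abs(s["dq"]).max().round(3))
    pickle.dump((W,s),open(f"pics/{name}.pkl","wb"));cv2.imwrite(f"pics/{name}.png",im);return W,im
E
python3 - <<'E'
from h import *
W,im=shot("d_wrist")
E
```

```text
2.3 [497.  239.8  79.5] yaw of -x -10.3 zaxis [-1.5e-03 -2.0e-04 -1.0e+00] F [ 0.1 -0.6 -0.3] g 0.528 dq 0.043
```

View pics/d_wrist.png

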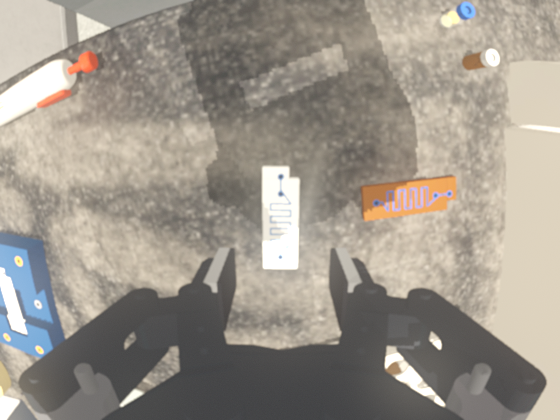

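Run:
```python
from h import *
W,s=pickle.load(open("pics/d_wrist.pkl","rb"));im=cv2.imread("pics/d_wrist.png")
hsv=cv2.cvtColor(im,cv2.COLOR_BGR2HSV)
m=((hsv[...,2]>150)&(hsv[...,1]<60)).astype(np.uint8)
m[:150]=0;m[285:]=0;m[:,:250]=0;m[:,310:]=0
m=cv2.morphologyEx(m,cv2.MORPH_CLOSE,np.ones((5,5)))
n,l,st,c=cv2.connectedComponentsWithStats(m);i=1+st[1:,4].argmax();print(st[i],c[i])
ct=max(cv2.findContours((l==i).astype(np.uint8),0,1)[0],key=len)[:,0]
w=np.array([atz(W,u,v,6,True)[:2] for u,v in ct],np.float32)
print(cv2.minAreaRect(w)); 
P=[atz(W,u,v,6,True)[:2].round(1) for u,v in [(281,177),(281,194),(281,257)]];print(P)
cv2.imwrite("pics/d1.png",cv2.resize(im[150:290,220:360],None,fx=4,fy=4,interpolation=cv2.INTER_CUBIC))
```

```text
[ 250  152   60  133 6561] [280.6689529  225.96265813]
((498.857666015625, 237.22906494140625), (44.52921676635742, 98.34370422363281), 79.83607482910156)
[array([467.5, 244.3]), array([479.1, 242.2]), array([525.2, 233.8])]
```

View pics/d1.png

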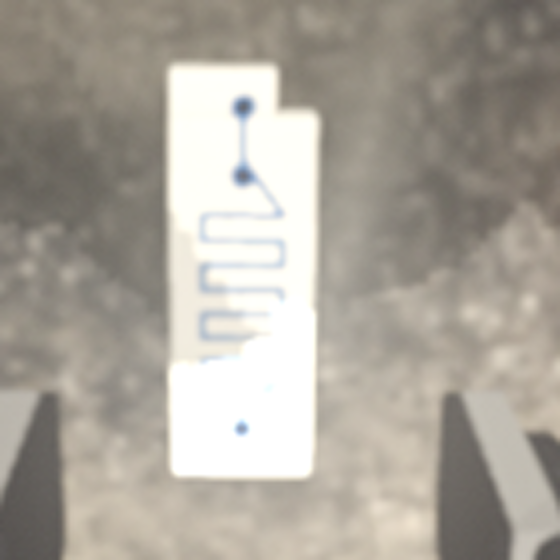

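Run:
```python
from h import *
W,im=shot("d2")
for u,v in [(168,64),(170,477),(314,476),(318,112),(278,66)]: print(atz(W,220+u/4,150+v/4,6,True)[:2].round(1))
s=ctrl.sense();print(s["eef_pos"])
```

```text
2.35 [497.3 239.5  80.1] yaw of -x -10.41 zaxis [-5.e-04 -0.e+00 -1.e+00] F [ 0.  -0.4 -0.1] g 0.529 dq 0.016
[458.3 232.8]
[533.2 218. ]
[537.8 244.3]
[470.9 256.2]
[462.  250.9]
[497.54808087 239.19625212  80.41134769]
```

Emit:
{"fn": "move_arm", "kwargs": {"deltas": [[0,0,1.6,0,0,0],[0,0,1.6,0,0,0],[0,0,1.6,0,0,0],[0,0,1.4,0,0,0],[0,0,1.0,0,0,0],[0,0,0.4,0,0,0],[0,0,0.25,0,0,0],[0,0,0,0,0,0],[0,0,0,0,0,0],[0,0,0,0,0,0]]}}

```text
time_s: 3.4
eef_pos: [498.4, 238.6, 2.0]
ee_rot: [0.0, 0.091, 0.996, 0.0]
force: [0.2, 0.1, 0.1]
grip_width: 0.528
```

Emit:
{"fn": "move_arm", "kwargs": {"deltas": [[0,0,0,0,0,0],[0,0,0,0,0,0],[0,0,0,0,0,0],[0,0,0,0,0,0],[0,0,0,0,0,0],[0,0,0,0,0,0],[0,0,0,0,0,0],[0,0,0,0,0,0],[0,0,0,0,0,0],[0,0,0,0,0,0]], "grip": 1.5, "newtons": 40}}

```text
time_s: 4.4
eef_pos: [498.3, 238.6, 2.0]
ee_rot: [0.0, 0.091, 0.996, 0.0]
force: [-0.8, 0.2, 5.2]
grip_width: 0.272
```

Run:
```python
from h import *
shot("e_wrist"); W,im=shot("e_side","side")
cv2.imwrite("pics/e_s.png",cv2.resize(im[180:320,170:380],None,fx=3.5,fy=3.5,interpolation=cv2.INTER_CUBIC))
```

```text
4.4 [498.3 238.6   2. ] yaw of -x -10.44 zaxis [ 6.e-04  2.e-04 -1.e+00] F [-0.8  0.2  5.2] g 0.272 dq 0.002
4.45 [498.3 238.6   2. ] yaw of -x -10.44 zaxis [ 6.e-04  2.e-04 -1.e+00] F [-0.7 -0.7  6.2] g 0.269 dq 0.002
```

View pics/e_wrist.png

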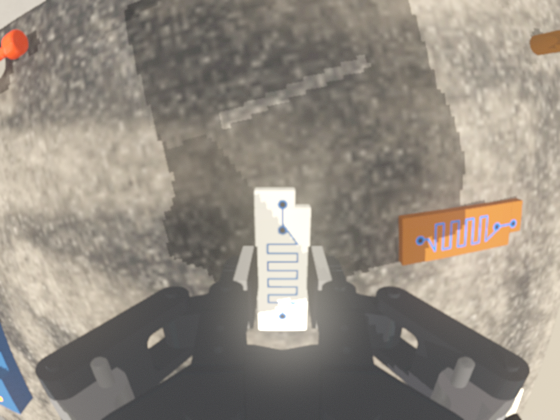

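View pics/e_s.png

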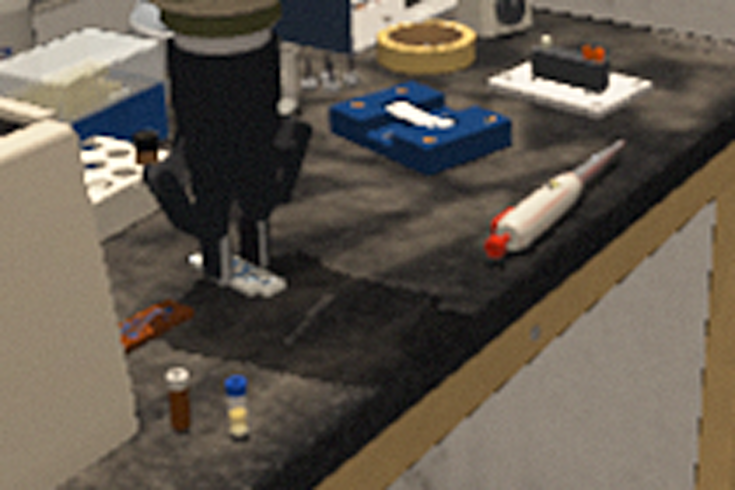

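Emit:
{"fn": "move_arm", "kwargs": {"deltas": [[0,0,-0.3,0,0,0],[0,0,-0.5,0,0,0],[0,0,-0.6,0,0,0],[0,0,-0.6,0,0,0],[0,0,-0.4,0,0,0],[0,0,0,0,0,0],[0,0,0,0,0,0],[0,0,0,0,0,0],[0,0,0,0,0,0],[0,0,0,0,0,0]]}}

```text
time_s: 5.5
eef_pos: [498.0, 238.5, 25.4]
ee_rot: [-0.0, 0.091, 0.996, -0.0]
force: [0.2, 0.8, -0.6]
grip_width: 0.268
```

Run:
```python
from h import *
W,im=shot("f_wrist")
cv2.imwrite("pics/f_w.png",cv2.resize(im[160:350,190:380],None,fx=3.1,fy=3.1,interpolation=cv2.INTER_CUBIC))
W,im=shot("f_side","side")
cv2.imwrite("pics/f_s.png",cv2.resize(im[220:290,200:270],None,fx=8,fy=8,interpolation=cv2.INTER_CUBIC))
```

```text
5.5 [498.  238.5  25.4] yaw of -x -10.44 zaxis [-4.e-04 -1.e-04 -1.e+00] F [ 0.2  0.8 -0.6] g 0.268 dq 0.002
5.55 [498.  238.5  25.5] yaw of -x -10.44 zaxis [-3.e-04 -1.e-04 -1.e+00] F [-1.3 -0.6 -1. ] g 0.274 dq 0.002
```

View pics/f_w.png

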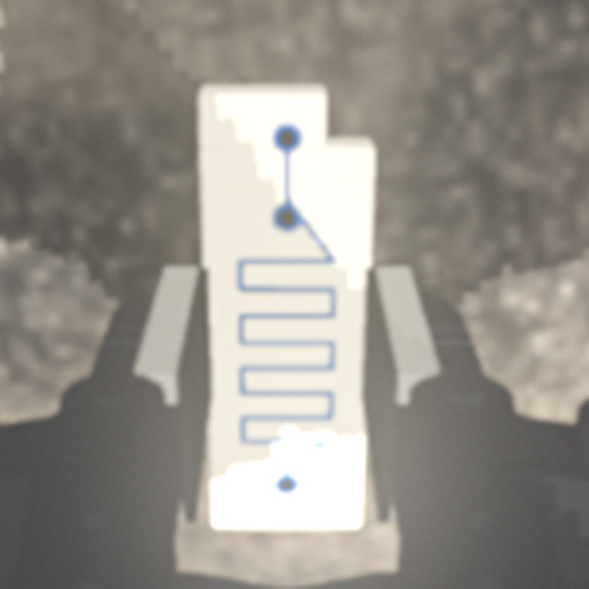

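View pics/f_s.png

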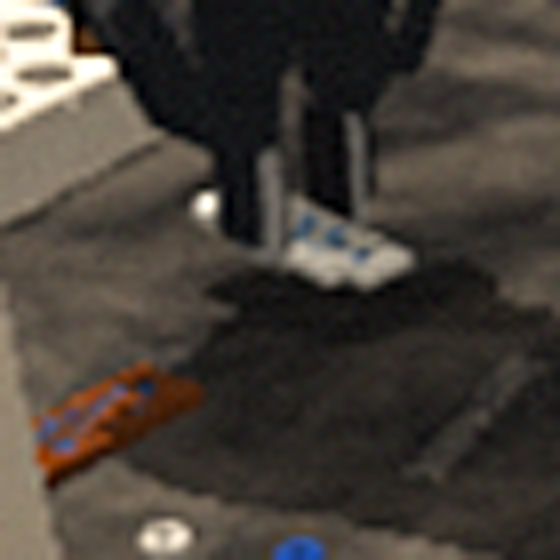

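Run:
```python
from h import *
W,s=pickle.load(open("pics/f_wrist.pkl","rb"))
q=s["ee_rot"];R=Ro.from_quat([q[1],q[2],q[3],q[0]]).as_matrix()
z=s["eef_pos"][2]+4
f=lambda u,v:atz(W,190+u/3.1,160+v/3.1,z,True)
a,m,b=f(286.5,138),f(286.5,217.5),f(286,484)
for p in(a,m,b): print((R.T@(p-s["eef_pos"])).round(2))
for z in (5,6,7):
  W,s=pickle.load(open("pics/e_wrist.pkl","rb"))
  print([ (R.T@(atz(W,*p,z,True)-s["eef_pos"])).round(2) for p in [(282.2,204.5),(282.2,229.7),(282.5,316)]])
for dz in (3,4,5,6):
  W,s=pickle.load(open("pics/f_wrist.pkl","rb")); z=s["eef_pos"][2]+dz; print(dz,np.linalg.norm(f(286.5,138)-f(286,484)),np.linalg.norm(f(286.5,138)-f(286.5,217.5)))
W,s=pickle.load(open("pics/d_wrist.pkl","rb"))
g=lambda u,v:atz(W,220+u/4,150+v/4,6,True); print(np.linalg.norm(g(243.5,106.5)-g(241.5,428)),np.linalg.norm(g(243.5,106.5)-g(243,176)))
```

```text
[31.51  0.17 -3.99]
[19.53  0.17 -3.99]
[-27.19   0.09  -4.01]
[array([31.27,  0.07, -2.94]), array([19.42,  0.07, -2.95]), array([-27.82,   0.22,  -2.96])]
[array([31.54,  0.07, -3.94]), array([19.77,  0.07, -3.95]), array([-27.12,   0.22,  -3.96])]
[array([31.81,  0.07, -4.94]), array([20.13,  0.07, -4.95]), array([-26.42,   0.22,  -4.96])]
3 59.126186472827946 12.066060597430951
4 58.70135150250562 11.979363233680457
5 58.276516532183344 11.892665869929846
6 57.851681561861014 11.805968506179344
58.87754397544434 12.028852207862977
```

Run:
```python
from h import *
P=eyes.camera_params("scene")
for u,v in [(232,224),(243,213),(253,202),(262,198)]: print(atz(P,u,v,0).round())
```

```text
[678.  45.   0.]
[677. -26.   0.]
[ 680. -101.    0.]
[ 664. -138.    0.]
```

Emit:
{"fn": "move_arm", "kwargs": {"deltas": [[-0.57,-1.37,-0.72,0,0,0],[-1.14,-2.73,-1.44,0,0,0],[-1.48,-3.55,-1.87,0,0,0],[-1.6,-3.83,-2.02,0,0,0],[-1.6,-3.83,-2.02,0,0,0],[-1.6,-3.83,-2.02,0,0,0],[-1.48,-3.55,-1.87,0,0,0],[-1.14,-2.73,-1.44,0,0,0],[-0.8,-1.91,-1.0,0,0,0],[0,0,0,0,0,4.8]]}}

```text
time_s: 6.6
eef_pos: [561.4, -54.7, 171.6]
ee_rot: [0.002, 0.135, 0.991, -0.001]
force: [-0.6, 0.7, -0.6]
grip_width: 0.276
```

Emit:
{"fn": "move_arm", "kwargs": {"deltas": [[0,0,0,0,0,0],[0,0,0,0,0,0],[0,0,0,0,0,0],[0,0,0,0,0,0],[0,0,0,0,0,0],[0,0,0,0,0,0],[0,0,0,0,0,0],[0,0,0,0,0,0],[0,0,0,0,0,0],[0,0,0,0,0,0]]}}

```text
time_s: 7.6
eef_pos: [560.8, -50.9, 169.6]
ee_rot: [0.0, 0.133, 0.991, -0.0]
force: [0.4, 0.4, 0.2]
grip_width: 0.269
```

Run:
```python
from h import *
W,im=shot("g_wrist")
```

```text
7.6 [560.8 -50.9 169.6] yaw of -x -15.23 zaxis [ 0.e+00 -1.e-04 -1.e+00] F [0.4 0.4 0.2] g 0.269 dq 0.002
```

View pics/g_wrist.png

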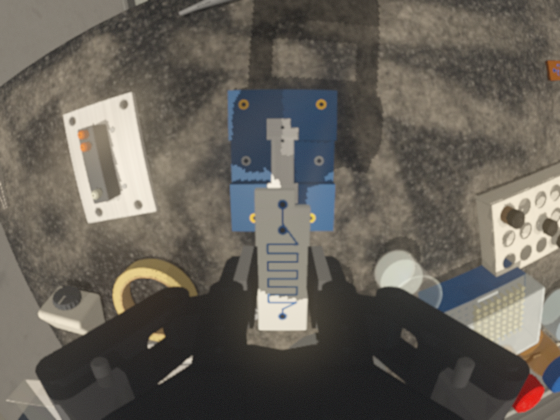

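Run:
```python
from h import *
im=cv2.imread("pics/g_wrist.png")
cv2.imwrite("pics/g1.png",cv2.resize(im[80:240,210:350],None,fx=3.7,fy=3.7,interpolation=cv2.INTER_CUBIC))
cv2.imwrite("pics/g2.png",cv2.resize(im[85:230,50:170],None,fx=4,fy=4,interpolation=cv2.INTER_CUBIC))
```

```text
(no output)
```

View pics/g1.png

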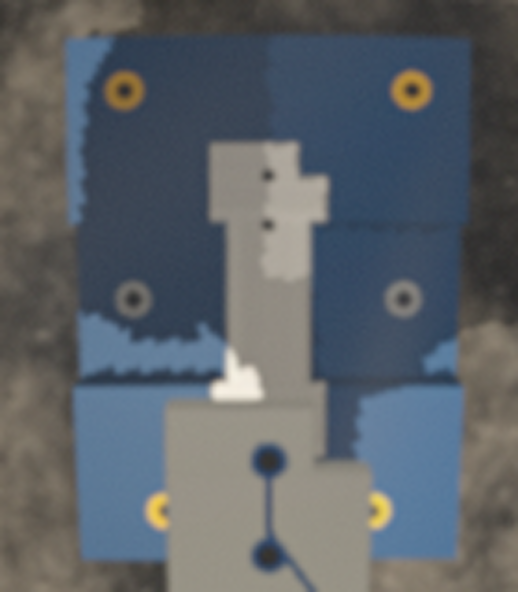

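View pics/g2.png

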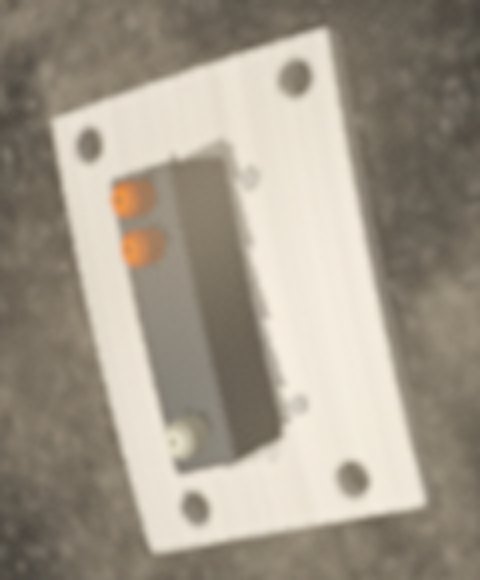

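```bash
cat >> h.py <<'E'
def fit(model,w):
    model=np.array(model,float);w=np.array(w,float)
    a=model-model.mean(0);b=w-w.mean(0)
    th=np.arctan2((a[:,0]*b[:,1]-a[:,1]*b[:,0]).sum(),(a*b).sum())
    R=np.array([[np.cos(th),-np.sin(th)],[np.sin(th),np.cos(th)]])
    c=w.mean(0)-R@model.mean(0)
    return c.round(2),np.degrees(th).round(2),(w-(model@R.T+c)).round(2)
HOLES=[(-52,34),(-52,-34),(52,26),(52,-26)]
E
python3 - <<'E'
from h import *
W,s=pickle.load(open("pics/g_wrist.pkl","rb"))
h=[atz(W,210+u/3.7,80+v/3.7,24,True)[:2] for u,v in [(411.5,90.5),(124.5,90.5),(376,511),(162,511)]]
print("holder",fit(HOLES,h))
k=[atz(W,50+u/4,85+v/4,8,True)[:2] for u,v in [(295,77),(89,146),(352,479),(195,508)]]
print("cover",fit(HOLES,k))
q=s["ee_rot"];R=Ro.from_quat([q[1],q[2],q[3],q[0]]).as_matrix()
for u,v in [(268.5,460.5),(268.5,554)]: print("chip ports tool",(R.T@(atz(W,210+u/3.7,80+v/3.7,s["eef_pos"][2]+4,True)-s["eef_pos"])).round(2))
for u,v in [(282.5,204.5),(282.5,229.9),(282.5,316)]: print("chip ports tool",(R.T@(atz(W,u,v,s["eef_pos"][2]+4,True)-s["eef_pos"])).round(2))
E
```

```text
holder (array([532.11, -42.92]), np.float64(-15.13), array([[ 0.08, -0.12],
       [-0.01,  0.03],
       [ 0.24,  0.91],
       [-0.32, -0.82]]))
cover (array([ 480.17, -219.1 ]), np.float64(-6.11), array([[-0.09,  0.03],
       [ 0.44,  0.08],
       [-0.14, -0.18],
       [-0.21,  0.07]]))
chip ports tool [31.58  0.17 -4.  ]
chip ports tool [19.78  0.17 -4.  ]
chip ports tool [31.56  0.14 -4.  ]
chip ports tool [19.7   0.14 -4.  ]
chip ports tool [-27.07   0.16  -4.  ]
```

Emit:
{"fn": "move_arm", "kwargs": {"deltas": [[0.3,0,0.8,0,0,0],[0.5,0,1.8,0,0,0],[0.5,0,2.2,0,0,0],[0.5,0,2.2,0,0,0],[0.5,0,2.0,0,0,0],[0.42,0,1.6,0,0,0],[0.2,0,1.2,0,0,0],[0,0,0.7,0,0,0],[0,0,0,0,0,0],[0,0,0,0,0,0]]}}

```text
time_s: 8.65
eef_pos: [533.1, -43.4, 45.1]
ee_rot: [0.0, 0.133, 0.991, -0.0]
force: [0.5, -0.6, -0.4]
grip_width: 0.272
```

Run:
```python
from h import *
W,im=shot("i0")
W,im=shot("i_wrist")
cv2.imwrite("pics/i1.png",cv2.resize(im[150:350,170:395],None,fx=3.3,fy=3,interpolation=cv2.INTER_CUBIC))
```

```text
8.65 [533.1 -43.4  45.1] yaw of -x -15.24 zaxis [ 9.e-04 -3.e-04 -1.e+00] F [ 0.5 -0.6 -0.4] g 0.272 dq 0.008
8.7 [533.1 -43.4  45.2] yaw of -x -15.24 zaxis [ 1.3e-03 -4.0e-04 -1.0e+00] F [-0.8 -1.1 -0.2] g 0.272 dq 0.003
```

View pics/i1.png

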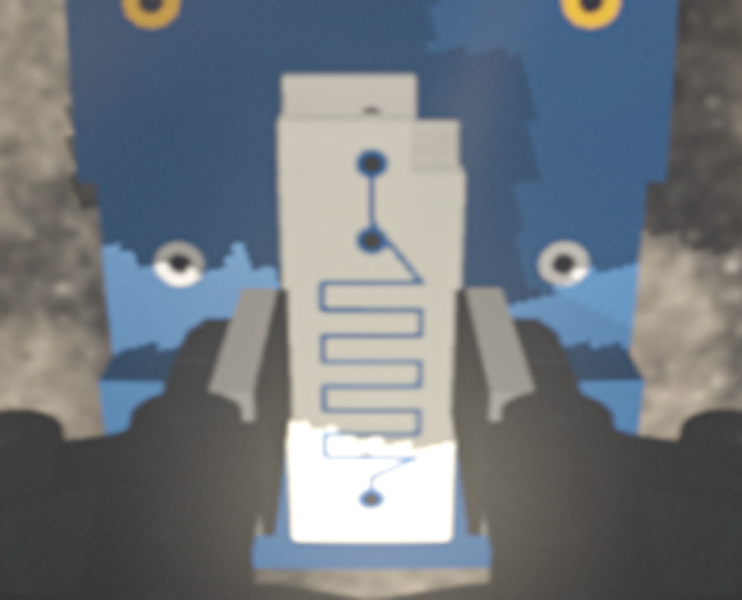

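Run:
```python
from h import *
W,s=pickle.load(open("pics/i_wrist.pkl","rb"))
q=s["ee_rot"];R=Ro.from_quat([q[1],q[2],q[3],q[0]]).as_matrix()
T=lambda u,v,z:(R.T@(atz(W,170+u/3.3,150+v/3,z,True)-s["eef_pos"])).round(2)[:2]
e=s["eef_pos"][2]+4
print("ports",T(371,163,e),T(371,240,e),T(371,498,e))
a,b=T(590,2.5,24),T(151,2.5,24);print("threads",a,b,"holder centre",(a+b)/2-[52,0])
print("pocket corner L",T(281,73,24),"key edge",T(416,73,24))
```

```text
ports [31.63  0.12] [19.64  0.13] [-27.13   0.14]
threads [53.05 33.89] [ 53.05 -33.83] holder centre [1.05 0.03]
pocket corner L [ 40.65 -13.8 ] key edge [40.63  7.06]
```

Emit:
{"fn": "move_arm", "kwargs": {"deltas": [[0.06,0,0,0,0,0],[0,0,0.3,0,0,0],[0,0,0.4,0,0,0],[0,0,0.4,0,0,0],[0,0,0.35,0,0,0],[0,0,0.3,0,0,0],[0,0,0.2,0,0,0],[0,0,0.15,0,0,0],[0,0,0.1,0,0,0],[0,0,0,0,0,0]]}}

```text
time_s: 9.75
eef_pos: [532.0, -43.1, 22.5]
ee_rot: [-0.0, 0.133, 0.991, -0.0]
force: [0.4, -0.1, -0.2]
grip_width: 0.273
```

Run:
```python
from h import *
W,im=shot("j_wrist")
cv2.imwrite("pics/j1.png",cv2.resize(im[150:350,170:395],None,fx=3.3,fy=3,interpolation=cv2.INTER_CUBIC))
```

```text
9.75 [532.  -43.1  22.5] yaw of -x -15.24 zaxis [-1.e-04  0.e+00 -1.e+00] F [ 0.4 -0.1 -0.2] g 0.273 dq 0.005
```

View pics/j1.png

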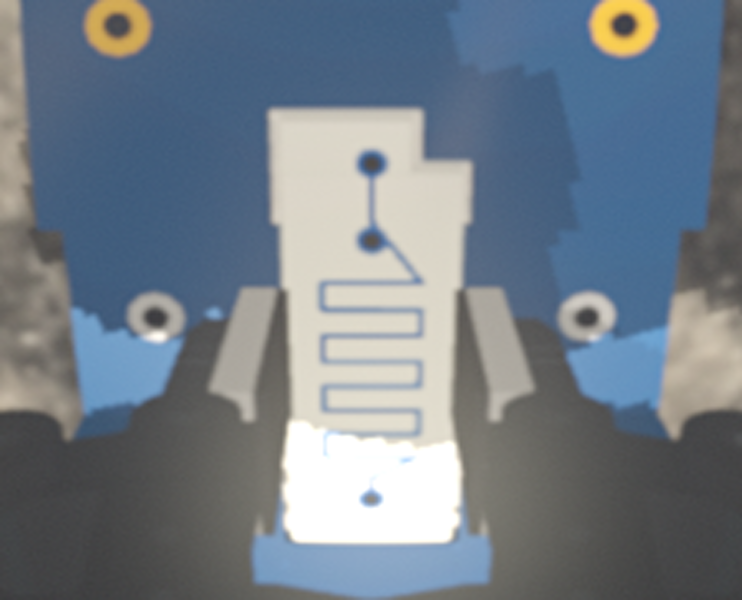

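Emit:
{"fn": "move_arm", "kwargs": {"deltas": [[0,0,0.03,0,0,0],[0,0,0.03,0,0,0],[0,0,0,0,0,0],[0,0,0,0,0,0],[0,0,0,0,0,0],[0,0,0,0,0,0],[0,0,0,0,0,0],[0,0,0,0,0,0],[0,0,0,0,0,0],[0,0,0,0,0,0]]}}

```text
time_s: 10.8
eef_pos: [532.1, -43.1, 22.1]
ee_rot: [0.0, 0.133, 0.991, -0.0]
force: [-1.4, 0.1, 1.5]
grip_width: 0.272
```

Emit:
{"fn": "move_arm", "kwargs": {"deltas": [[0,0,0.03,0,0,0],[0,0,0.03,0,0,0],[0,0,0,0,0,0],[0,0,0,0,0,0],[0,0,0,0,0,0],[0,0,0,0,0,0],[0,0,0,0,0,0],[0,0,0,0,0,0],[0,0,0,0,0,0],[0,0,0,0,0,0]]}}

```text
time_s: 11.8
eef_pos: [532.1, -43.1, 22.0]
ee_rot: [0.0, 0.133, 0.991, -0.0]
force: [-2.3, 1.9, 7.9]
grip_width: 0.276
```

Emit:
{"fn": "move_arm", "kwargs": {"deltas": [[0,0,0,0,0,0],[0,0,0,0,0,0],[0,0,0,0,0,0],[0,0,0,0,0,0],[0,0,0,0,0,0],[0,0,0,0,0,0],[0,0,-0.2,0,0,0],[0,0,-0.3,0,0,0],[0,0,-0.5,0,0,0],[0,0,-1.0,0,0,0]], "grip": 4.5}}

```text
time_s: 12.8
eef_pos: [531.7, -43.0, 41.7]
ee_rot: [-0.0, 0.133, 0.991, 0.0]
force: [0.2, 0.3, -0.1]
grip_width: 0.527
```

Emit:
{"fn": "move_arm", "kwargs": {"deltas": [[-0.3,0,-1.5,0,0,0],[-0.3,0,-2,0,0,0],[-0.3,0,-2.3,0,0,0],[-0.3,0,-2.3,0,0,0],[-0.3,0,-2,0,0,0],[-0.3,0,-1.5,0,0,0],[-0.3,0,-0.8,0,0,0],[0,0,0,0,0,0],[0,0,0,0,0,0],[0,0,0,0,0,0]]}}

```text
time_s: 13.8
eef_pos: [551.8, -48.5, 164.6]
ee_rot: [-0.001, 0.133, 0.991, 0.0]
force: [0.2, -0.0, -0.3]
grip_width: 0.53
```

Run:
```python
from h import *
W,im=shot("k_wrist")
cv2.imwrite("pics/k1.png",cv2.resize(im[100:270,200:365],None,fx=3.5,fy=3.5,interpolation=cv2.INTER_CUBIC))
cv2.imwrite("pics/k2.png",cv2.resize(im[60:240,20:190],None,fx=3.3,fy=3.3,interpolation=cv2.INTER_CUBIC))
```

```text
13.8 [551.8 -48.5 164.6] yaw of -x -15.24 zaxis [-1.6e-03  5.0e-04 -1.0e+00] F [ 0.2 -0.  -0.3] g 0.53 dq 0.002
```

View pics/k1.png

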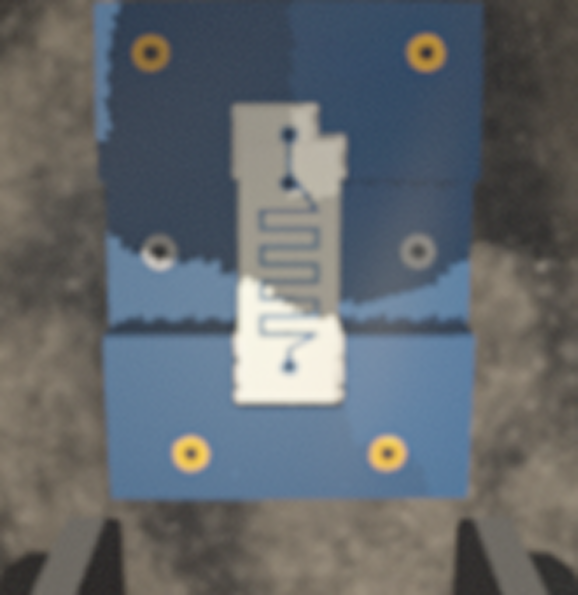

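View pics/k2.png

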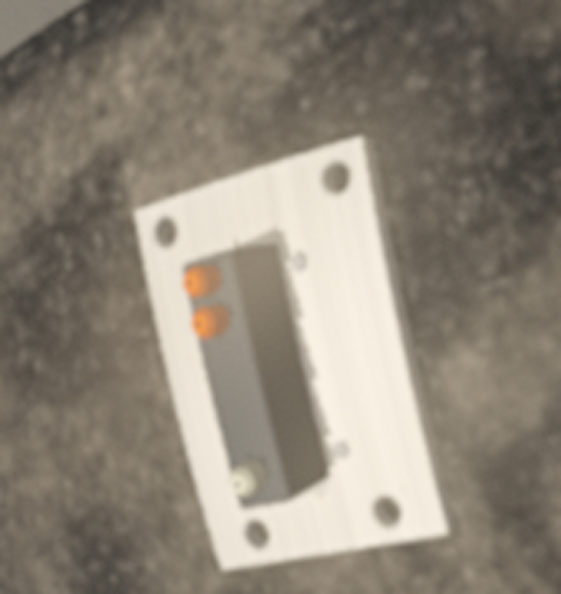

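Run:
```python
from h import *
W,s=pickle.load(open("pics/k_wrist.pkl","rb"))
A=lambda u,v,z:atz(W,200+u/3.5,100+v/3.5,z,True)[:2]
h=[A(u,v,24) for u,v in [(426,53),(151,53),(387,454),(190.5,454)]]
c,th,r=fit(HOLES,h);print("holder",c,th,r.tolist())
t=np.radians(th);R=np.array([[np.cos(t),np.sin(t)],[-np.sin(t),np.cos(t)]])
for u,v in [(289,134.5),(289,183.5),(289,367)]: print("port in holder",(R@(A(u,v,26)-c)).round(2))
k=[atz(W,20+u/3.3,60+v/3.3,8,True)[:2] for u,v in [(336,178),(165.5,232.5),(387.5,511),(257.5,534.5)]]
print("cover",fit(HOLES,k))
```

```text
holder [532.15 -43.  ] -15.21 [[-0.02, -0.13], [0.01, 0.12], [-0.0, -0.04], [0.01, 0.06]]
port in holder [-31.47   0.1 ]
port in holder [-19.29   0.1 ]
port in holder [27.66  0.08]
cover (array([ 480.26, -218.91]), np.float64(-5.97), array([[ 0.15, -0.09],
       [ 0.14,  0.09],
       [-0.24, -0.03],
       [-0.06,  0.03]]))
```

Emit:
{"fn": "move_arm", "kwargs": {"deltas": [[0.3,-2.29,0.8,0,0,0],[0.3,-2.29,0.8,0,0,0],[0.3,-2.29,0.8,0,0,0],[0.3,-2.29,0.8,0,0,0],[0.3,-2.29,0.8,0,0,0],[0.3,-2.29,0.8,0,0,0],[0.3,-2.29,0.8,0,0,0],[0.3,-2.29,0.8,0,0,-3.2],[0,0,0,0,0,-3.0],[0,0,0,0,0,-3.0]]}}

```text
time_s: 14.85
eef_pos: [480.3, -219.5, 100.6]
ee_rot: [-0.001, 0.052, 0.999, 0.0]
force: [0.9, 0.1, 0.2]
grip_width: 0.528
```

Emit:
{"fn": "move_arm", "kwargs": {"deltas": [[0,0,0,0,0,0],[0,0,0,0,0,0],[0,0,0,0,0,0],[0,0,0,0,0,0],[0,0,0,0,0,0],[0,0,0,0,0,0],[0,0,0,0,0,0],[0,0,0,0,0,0],[0,0,0,0,0,0],[0,0,0,0,0,0]]}}

```text
time_s: 15.85
eef_pos: [481.0, -219.1, 101.4]
ee_rot: [0.0, 0.053, 0.999, -0.0]
force: [0.2, -0.3, -1.3]
grip_width: 0.527
```

Run:
```python
from h import *
W,im=shot("l_wrist")
cv2.imwrite("pics/l1.png",cv2.resize(im[90:300,180:385],None,fx=3,fy=2.8,interpolation=cv2.INTER_CUBIC))
```

```text
15.85 [ 481.  -219.1  101.4] yaw of -x -6.04 zaxis [ 0. -0. -1.] F [ 0.2 -0.3 -1.3] g 0.527 dq 0.002
```

View pics/l1.png

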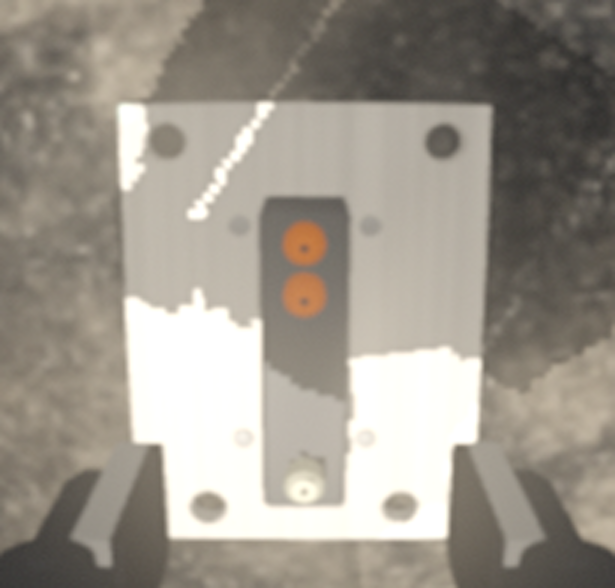

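Run:
```python
from h import *
W,s=pickle.load(open("pics/l_wrist.pkl","rb"))
q=s["ee_rot"];R=Ro.from_quat([q[1],q[2],q[3],q[0]]).as_matrix()
k=[atz(W,180+u/3,90+v/2.8,8,True) for u,v in [(442.5,142),(168,142),(400.5,507),(208.5,507)]]
c,th,r=fit(HOLES,[p[:2] for p in k]);print(c,th,r.tolist())
print((R.T@(np.array([*c,0])-s["eef_pos"])).round(2))
```

```text
[ 479.74 -219.34] -6.14 [[-0.05, -0.77], [0.23, 0.81], [-0.16, -0.1], [-0.02, 0.05]]
[  1.21  -0.39 101.4 ]
```

Emit:
{"fn": "move_arm", "kwargs": {"deltas": [[0.09,-0.02,0.8,0,0,0],[0,0,1.6,0,0,0],[0,0,1.7,0,0,0],[0,0,1.7,0,0,0],[0,0,1.5,0,0,0],[0,0,1.0,0,0,0],[0,0,0.5,0,0,0],[0,0,0.2,0,0,0],[0,0,0,0,0,0],[0,0,0,0,0,0]]}}

```text
time_s: 16.9
eef_pos: [480.4, -219.4, 11.9]
ee_rot: [0.0, 0.053, 0.999, -0.0]
force: [-0.0, -0.1, -0.5]
grip_width: 0.529
```

Emit:
{"fn": "move_arm", "kwargs": {"deltas": [[0,0,0,0,0,0],[0,0,0,0,0,0],[0,0,0,0,0,0],[0,0,0,0,0,0],[0,0,0,0,0,0],[0,0,0,0,0,0],[0,0,0,0,0,0],[0,0,0,0,0,0],[0,0,0,0,0,0],[0,0,0,0,0,0]], "grip": 0.8, "newtons": 80}}

```text
time_s: 17.9
eef_pos: [480.3, -219.3, 12.0]
ee_rot: [0.0, 0.053, 0.999, -0.0]
force: [-1.3, 0.6, 5.3]
grip_width: 0.22
```

Run:
```python
from h import *
W,im=shot("m_wrist")
```

```text
17.9 [ 480.3 -219.3   12. ] yaw of -x -6.03 zaxis [ 7.e-04 -6.e-04 -1.e+00] F [-1.3  0.6  5.3] g 0.22 dq 0.001
```

View pics/m_wrist.png

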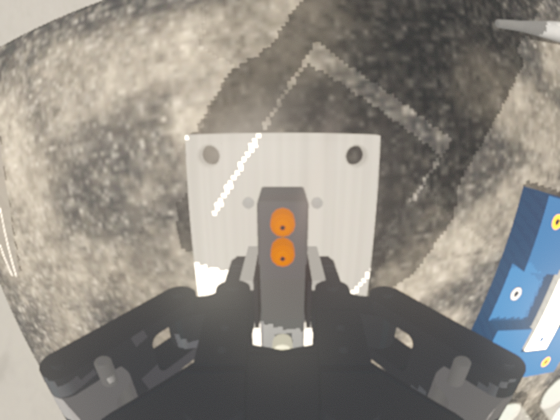

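Emit:
{"fn": "move_arm", "kwargs": {"deltas": [[0,0,-0.3,0,0,0],[0,0,-0.6,0,0,0],[0,0,-0.9,0,0,0],[0,0,-1.1,0,0,0],[0,0,-1.1,0,0,0],[0,0,-1.0,0,0,0],[0,0,-0.7,0,0,0],[0,0,-0.3,0,0,0],[0,0,0,0,0,0],[0,0,0,0,0,0]]}}

```text
time_s: 18.95
eef_pos: [479.9, -219.0, 71.1]
ee_rot: [-0.0, 0.053, 0.999, 0.0]
force: [0.0, -0.3, -3.5]
grip_width: 0.219
```

Run:
```python
from h import *
W,im=shot("n_wrist")
cv2.imwrite("pics/n1.png",cv2.resize(im[120:320,170:395],None,fx=3.3,fy=3,interpolation=cv2.INTER_CUBIC))
W,im=shot("n_side","side")
cv2.imwrite("pics/n2.png",cv2.resize(im[130:250,270:410],None,fx=4.5,fy=4.5,interpolation=cv2.INTER_CUBIC))
```

```text
18.95 [ 479.9 -219.    71.1] yaw of -x -6.04 zaxis [-6.e-04  4.e-04 -1.e+00] F [ 0.  -0.3 -3.5] g 0.219 dq 0.003
19.0 [ 479.9 -219.    71. ] yaw of -x -6.04 zaxis [-7.e-04  5.e-04 -1.e+00] F [ 0.9 -0.9 -4. ] g 0.22 dq 0.003
```

View pics/n1.png

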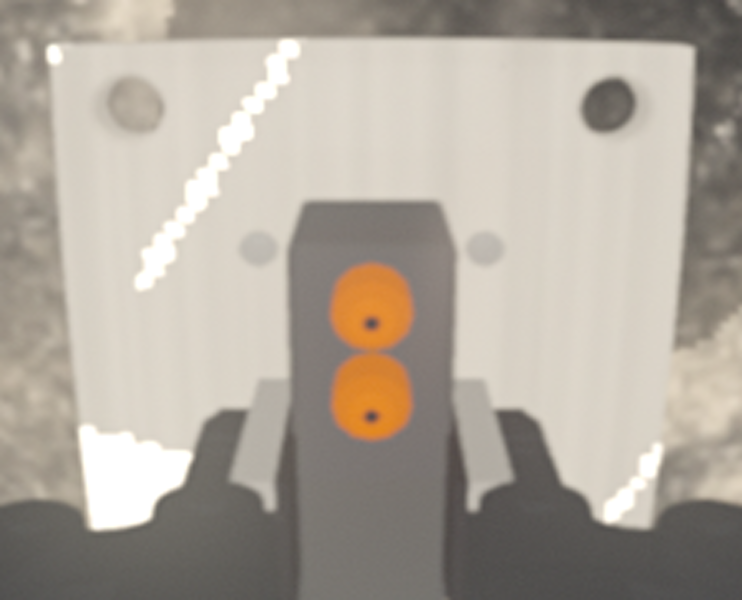

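View pics/n2.png

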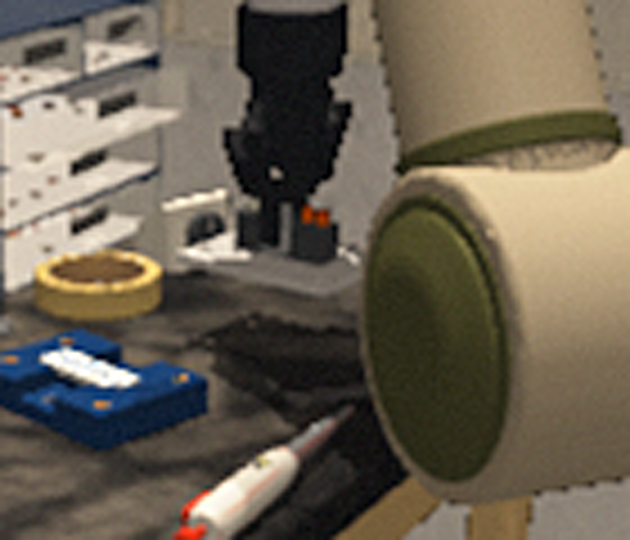

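Run:
```python
from h import *
im=cv2.imread("pics/m_wrist.png")
cv2.imwrite("pics/m1.png",cv2.resize(im[120:320,170:395],None,fx=3.3,fy=3,interpolation=cv2.INTER_CUBIC))
W,s=pickle.load(open("pics/n_wrist.pkl","rb"))
q=s["ee_rot"];R=Ro.from_quat([q[1],q[2],q[3],q[0]]).as_matrix()
T=lambda u,v,dz:(R.T@(atz(W,170+u/3.3,120+v/3,s["eef_pos"][2]-dz,True)-s["eef_pos"])).round(2)
for dz in (2,4,6):
  a,b=T(608.5,104.5,dz),T(135,104.5,dz); print(dz,a,b,(a-b)[1],((a+b)/2-[52,0,0])[:2], "edge",T(370,38,dz),"pins",T(485,248,dz),T(258,248,dz))
```

```text
2 [53.17 32.72  2.04] [ 53.16 -32.05   2.02] 64.77 [1.165 0.335] edge [62.67  0.09  2.04] pins [30.79 16.13  2.02] [ 30.79 -15.53   2.01]
4 [52.95 33.17  4.04] [ 52.94 -32.5    4.02] 65.67 [0.945 0.335] edge [62.58  0.09  4.04] pins [30.26 16.35  4.02] [ 30.26 -15.75   4.01]
6 [52.73 33.62  6.04] [ 52.72 -32.94   6.02] 66.56 [0.725 0.34 ] edge [62.5   0.09  6.04] pins [29.73 16.57  6.02] [ 29.73 -15.97   6.01]
```

View pics/m1.png

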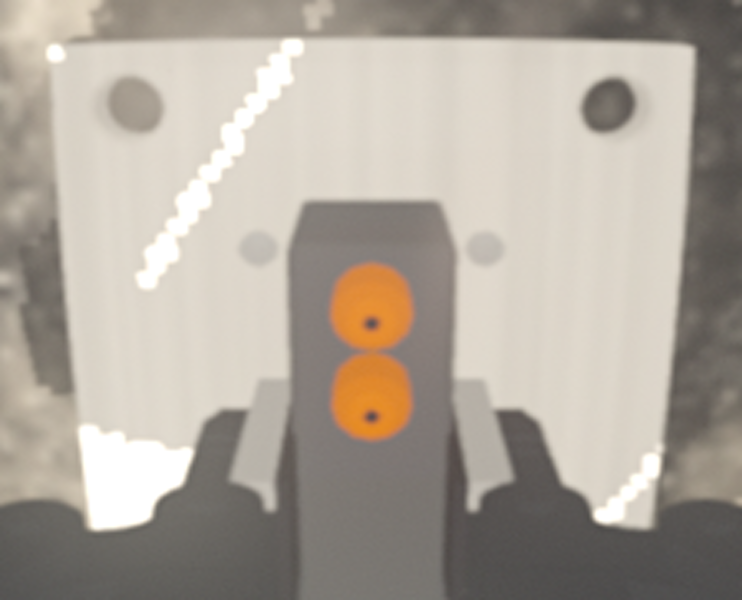

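Emit:
{"fn": "move_arm", "kwargs": {"deltas": [[-0.11,0.6,-0.4,0,0,0],[-0.26,1.4,-0.5,0,0,0],[-0.41,2.2,-0.5,0,0,0],[-0.51,2.7,-0.3,0,0,0],[-0.54,2.9,-0.2,0,0,0],[-0.53,2.8,0,0,0,0],[-0.45,2.4,0,0,0,0],[-0.32,1.7,0,0,0,0],[-0.19,1.0,0,0,0,0],[-0.06,0.34,0,0,0,0]]}}

```text
time_s: 20.05
eef_pos: [532.8, -42.0, 90.6]
ee_rot: [0.0, 0.052, 0.999, 0.0]
force: [-0.5, -0.0, -4.1]
grip_width: 0.218
```

Emit:
{"fn": "move_arm", "kwargs": {"deltas": [[0,0,0,0,0,1.2],[0,0,0,0,0,2],[0,0,0,0,0,2.5],[0,0,0,0,0,2.2],[0,0,0,0,0,1.3],[0,0,0,0,0,0],[0,0,0,0,0,0],[0,0,0,0,0,0],[0,0,0,0,0,0],[0,0,0,0,0,0]]}}

```text
time_s: 21.05
eef_pos: [532.7, -43.3, 90.4]
ee_rot: [-0.0, 0.132, 0.991, -0.0]
force: [0.1, 0.2, -2.9]
grip_width: 0.218
```

Run:
```python
from h import *
W,im=shot("o_wrist")
```

```text
21.05 [532.7 -43.3  90.4] yaw of -x -15.23 zaxis [-0. -0. -1.] F [ 0.1  0.2 -2.9] g 0.218 dq 0.002
```

View pics/o_wrist.png

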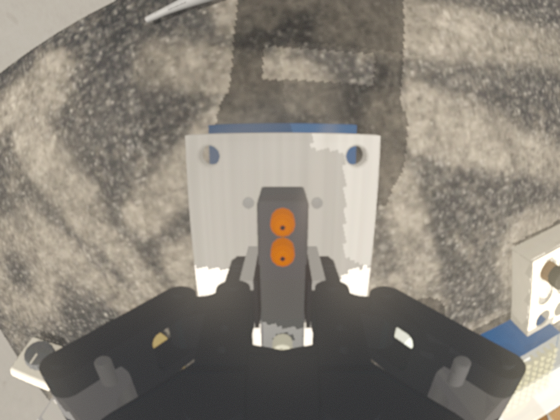

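Emit:
{"fn": "move_arm", "kwargs": {"deltas": [[0,0,0.3,0,0,0],[0,0,0.5,0,0,0],[0,0,0.6,0,0,0],[0,0,0.7,0,0,0],[0,0,0.6,0,0,0],[0,0,0.6,0,0,0],[0,0,0.5,0,0,0],[0,0,0.3,0,0,0],[0,0,0.2,0,0,0],[0,0,0.04,0,0,0]]}}

```text
time_s: 22.1
eef_pos: [532.6, -43.3, 46.9]
ee_rot: [-0.0, 0.133, 0.991, 0.0]
force: [-0.2, 0.2, -3.1]
grip_width: 0.22
```

Emit:
{"fn": "move_arm", "kwargs": {"deltas": [[0,0,0,0,0,0],[0,0,0,0,0,0],[0,0,0,0,0,0],[0,0,0,0,0,0],[0,0,0,0,0,0],[0,0,0,0,0,0],[0,0,0,0,0,0],[0,0,0,0,0,0],[0,0,0,0,0,0],[0,0,0,0,0,0]]}}

```text
time_s: 23.1
eef_pos: [532.6, -43.3, 47.0]
ee_rot: [-0.0, 0.133, 0.991, 0.0]
force: [-0.3, 0.7, -3.6]
grip_width: 0.221
```

Run:
```python
from h import *
W,im=shot("p_wrist")
cv2.imwrite("pics/p1.png",cv2.resize(im[110:310,170:395],None,fx=3.3,fy=3,interpolation=cv2.INTER_CUBIC))
W,im=shot("p_side","side")
cv2.imwrite("pics/p2.png",cv2.resize(im[150:260,240:380],None,fx=5,fy=5,interpolation=cv2.INTER_CUBIC))
W,im=shot("p_scene","scene")
cv2.imwrite("pics/p3.png",cv2.resize(im[150:270,220:360],None,fx=5,fy=5,interpolation=cv2.INTER_CUBIC))
```

```text
23.1 [532.6 -43.3  47. ] yaw of -x -15.24 zaxis [-0.  0. -1.] F [-0.3  0.7 -3.6] g 0.221 dq 0.001
23.15 [532.7 -43.3  47. ] yaw of -x -15.24 zaxis [ 0.  0. -1.] F [ 0.5 -0.2 -4.5] g 0.216 dq 0.002
23.2 [532.6 -43.3  47. ] yaw of -x -15.24 zaxis [ 0. -0. -1.] F [ 0.4 -0.1 -3.8] g 0.216 dq 0.002
```

View pics/p1.png

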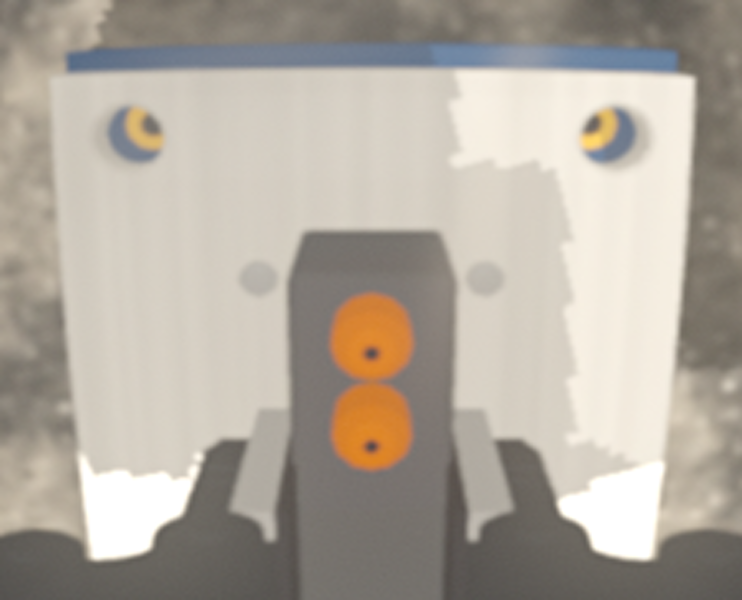

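View pics/p2.png

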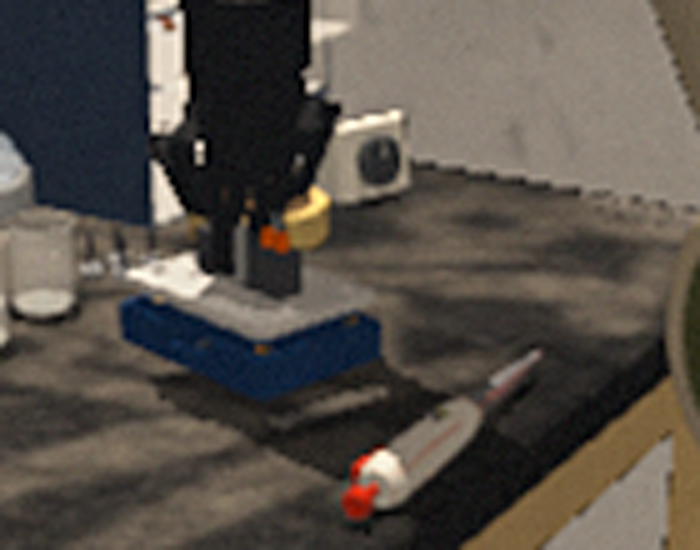

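View pics/p3.png

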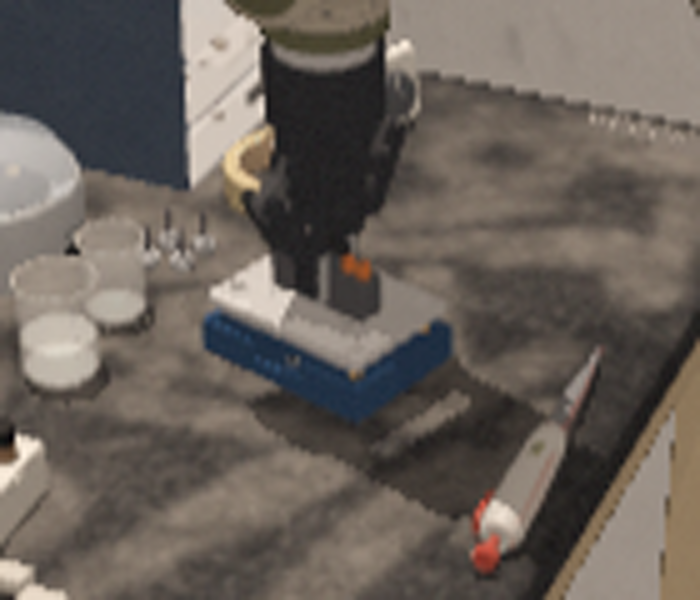

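Run:
```python
from h import *
W,s=pickle.load(open("pics/p_wrist.pkl","rb"))
q=s["ee_rot"];R=Ro.from_quat([q[1],q[2],q[3],q[0]]).as_matrix();p=s["eef_pos"]
T=lambda u,v,z:(R.T@(atz(W,170+u/3.3,110+v/3,z,True)-p))[:2].round(2)
a,b=T(593,125,24),T(150,125,24);print("threads",a,b)
# predicted dark-disc: project hole rims (cover centre c in tool) to pixel
for cx in (-0.5,0.5,1.5):
  for y in (34,-34):
    uv=proj(W,[p+R@[52+cx,y+.15,12],p+R@[52+cx,y+.15,4]],True); print(cx,y,((uv-[170,110])*[3.3,3]).round(1).tolist())
print([((proj(W,[p+R@[62+cx,0,4]],True)[0]-[170,110])*[3.3,3]).round(1).tolist() for cx in(0,.5,1)])
```

```text
threads [52.45 34.76] [ 52.44 -34.4 ]
-0.5 34 [[603.8, 137.9], [615.8, 144.1]]
-0.5 -34 [[138.8, 137.8], [126.8, 144.0]]
0.5 34 [[604.0, 131.7], [616.1, 137.6]]
0.5 -34 [[138.6, 131.7], [126.5, 137.5]]
1.5 34 [[604.3, 125.6], [616.4, 131.1]]
1.5 -34 [[138.3, 125.5], [126.2, 131.1]]
[[370.2, 71.9], [370.2, 68.5], [370.2, 65.2]]
```

Run:
```python
from rig import ctrl, order
s=ctrl.sense();print(s["time_s"],s["eef_pos"],s["grip_width"],s["force"])
print(order.finish_job())
```

```text
23.25 [532.62792324 -43.31493962  46.98034154] 0.21870823699393993 [ 0.40079977  0.10882524 -3.86254351]
the job is handed in; nothing more can be done
None
```

I laid the white chip in the pocket and let go of it. I then took the cover by its grey block and handed the job in at 23.3 s, still holding it over the holder. No verdict was reported.

- **Chip:** I lowered it until the contact force rose to about 8 N, then opened the fingers. The wrist picture afterwards showed the notch round the key and the chip flat. Its inlet port was within about 0.5 mm of its place along the pocket and 0.1 mm across it.
- **Cover position:** The underside was about 11 mm above the holder's top and level. The wrist picture before and after lifting was the same, so the cover had not tilted or slipped.
- **Cover holes:** I could check the inlet pair directly: it matched its threads to within about 0.3 mm. The outlet pair was hidden by the gripper, so its alignment rests on the measured poses, with the headings agreeing to within about 0.1°.
- **Hold and contact:** The last force reading was −3.9 N vertically, which fits the cover's weight alone with nothing touching. The arm was still.
- **Disagreement:** The inlet holes first measured about 66 mm apart instead of 68 mm. This comes from seeing the far rim through the plate's thickness at an angle, and I allowed for it.
- **Other things on the bench:** I noticed no bystander disturbed in the last side and scene pictures. I did not measure their positions.

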